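# Sieve brass spacers from a control knob

## Task

The slotted sieve tray on the electronics repair bench holds two small brass spacers and one large black knob. Carry it by its orange bar handle to the two-colour bin and tilt its slotted end down so that both spacers fall through the slots into the blue compartment while the knob stays in the tray, then tip it the other way so that the knob slides off the open end into the yellow compartment. Do not touch the spacers or the knob with the gripper; finally set the empty tray down upright on the bench and let go.

Things in the scene. Friction and masses are not known exactly. Their poses are not given: they have to be found in the camera images.
- sieve: Loose aluminium tray, 0.3 kg, 78 mm wide (x), y -95 to +97 mm. Origin: centre of underside, z up. Slippery floor, top at z 12 mm: solid to y +11, then three 18 mm slots between 4 mm rods along y, to the +y end wall. Side walls 34 mm high; -y end open. Handle: orange bar along x, 78 long, 16 thick (y), 24 tall, centre x 0, y 0, z 88, on posts at x +-37; pinch from above across y; balanced.
- bin: Fixed open bin, 160 mm (x) by 300 mm (y), 50 mm high; walls and floor 4 mm, divider 6 mm at y = 0. Origin: centre of the underside; z up. Blue compartment on its +y side (inside x +-76, y +3 to +146 mm), for the spacers; yellow one on its -y side (y -146 to -3 mm), for the knob.
- spacer_1: Loose brass spacer, a cylinder 12 mm in diameter, 12 mm high, 12 g; starts upright on the sieve's solid floor and drops through any slot. Stays put in level carrying, begins to slide at a tilt of 11 to 18 degrees, surely at 30 or more; falling 100 mm, it flies up to 90 mm onward from the slots' middle, down-slope. Origin: centre of its lower face, z along its axis.
- spacer_2: Second brass spacer, same as spacer_1.
- knob: Loose black control knob, 44 mm in diameter at the foot, 38 mm above, 20 mm high, 45 g, white index line; starts flat on the sieve's solid floor near the open end. Too large for the slots: it slides over the rods to the end wall. Slides at the same tilts as the spacers and flies up to 60 mm past the lip. Origin: centre of its lower face, z along its axis.
Things that resemble listed ones, but are neither listed nor needed, are in the scene too. There is more than one size of the knob; the job needs the middle-sized. There is more than one size of the sieve; the one meant has the size given above.

How it is judged:
On the way, in this order (a step that is already met when the one before it is completed fails the run):
1. both spacers lie in the blue compartment while the knob is still in the sieve tray (x of spacer_1 in the frame of bin between -0.077 and 0.077 m and y of spacer_1 in the frame of bin between 0.002 and 0.147 m and z of spacer_1 in the frame of bin between 0 and 0.042 m and x of spacer_2 in the frame of bin between -0.077 and 0.077 m and y of spacer_2 in the frame of bin between 0.002 and 0.147 m and z of spacer_2 in the frame of bin between 0 and 0.042 m and x of knob in the frame of sieve between -0.036 and 0.036 m and y of knob in the frame of sieve between -0.097 and 0.095 m and z of knob in the frame of sieve between 0 and 0.05 m), for 0.2 s.
2. the knob lies in the yellow compartment (x of knob in the frame of bin between -0.077 and 0.077 m and y of knob in the frame of bin between -0.147 and -0.002 m and z of knob in the frame of bin between 0 and 0.046 m), for 0.2 s.
At the end, for the whole second after the job is handed in: Both spacers are inside the blue compartment and the knob is inside the yellow one (anywhere, any way up, below the rim), at rest; the sieve tray stands released on the bench, underside within 8 mm of the bench top and within 10 degrees of level, still (all of step 2 and x of spacer_1 in the frame of bin between -0.077 and 0.077 m and y of spacer_1 in the frame of bin between 0.002 and 0.147 m and z of spacer_1 in the frame of bin between 0 and 0.042 m and x of spacer_2 in the frame of bin between -0.077 and 0.077 m and y of spacer_2 in the frame of bin between 0.002 and 0.147 m and z of spacer_2 in the frame of bin between 0 and 0.042 m and angle between sieve's own z axis and vertical below 0.17 rad and height (world z) of sieve between -0.004 and 0.008 m and linear speed of sieve below 0.02 m/s and linear speed of each of spacer_1, spacer_2, knob below 0.05 m/s); the robot touches nothing.
It fails at once if the gripper presses on a spacer or on the knob (more than 1 N) (contact force between the fingers and spacer_1 above 1 N or contact force between the fingers and spacer_2 above 1 N or contact force between the fingers and knob above 1 N).
It also fails if it takes over 67 s, if anything falls off the work surface, if the arm or the gripper's body presses on something with over 40 N, if the wrist force passes 120 N, or if a joint passes its speed limit or range.

## Robot

A 7-joint arm with a two-finger parallel gripper is mounted at the origin on the work surface. World frame = base frame: x ahead of the robot, y to its left, z up, the work surface at z = 0. Lengths are in m, angles in rad, forces in N, time in s.
With the tool pointing down it reaches from about 0.425 to 0.875 m from the base axis. Payload 4.7 kg.
Tool frame: the origin (TCP) lies at the very end of the fingers, on their centre line; the grasp point (between the pads) lies 19 mm behind it; z points along the fingers, y is the line along which they close (so a half turn about z gives the same grasp; the last joint's range is limited). The gripper opens to 87 mm and grips with 3 to 60 N. Pads are 19 mm wide; open, the fingers measure 117 mm over their backs; the gripper's body (75 mm by 190 mm) begins 51 mm behind the grasp point.
Start: joints at [1.342, 0.321, -0.07, 1.45, 0.023, 1.371, -0.057], TCP at [0.156, -0.631, 0.223] pointing down, gripper open.
Joint ranges: [-2.86, 2.86], [-0.3, 2.09], [-1.38, 1.24], [0.06, 2.45], [-1.56, 4.7], [0.09, 2.05], [-2.69, 2.69]. Speed limits (rad/s): [2.57, 2.57, 3.14, 3.14, 3.14, 3.14, 3.14].

## Interface

Orientations are given as a rotation vector (axis times angle).
In Python, from bench import ctrl, vision gives the robot as it stands.
- The arm moves only by the tool jog_arm, never from a script. Its argument "increments" is a list of rows, each an object of numbers: "tx", "ty", "tz": the shift along the tool's x, y, z in mm; "wx", "wy", "wz": the turn, a rotation vector about the tool's x, y, z in rad; "gripper": the opening, from 0 (shut) to 1 (fully open). In form: [{"tx": .., "ty": .., "tz": .., "wx": .., "wy": .., "wz": .., "gripper": ..}, ...]. A call has exactly 5 rows; each row is the pose to reach, as a shift and turn from the pose commanded when the call began, along the tool's axes at that moment; what a row does not reach only later rows make up. A row lasts 1/12 s, in which the tool goes at most 41.7 mm and 7.16 degrees, less where a joint would pass 70% of its speed; a pose out of reach is approached as far as the arm can. A call with a gripper value outside its range is refused whole. The fingers move at their own pace and stop on an object; "grip_force" is the grip in N (left out, the last holds). Time passes only in rows, so rows that repeat a pose let the fingers close, or fill a call up. It gives the time, the measured TCP pose, the force, the opening and the grip force at its end, in the units of the state.
- ctrl.get_state(): the state, without advancing time (a new reading comes with each control period).
- vision.get_image(name): name is "scene" or "top" or "wrist"; returns a dict with "color" (400x640x3 uint8, blue, green, red), "fx", "fy", "cx", "cy" (pixels), "extrinsics" (4x4, takes a point from world to camera coordinates). Camera axes: x right, y down, z forward; pixel columns grow to the right and rows downward; lengths in m; the calibration is good to about 2 mm. A picture is of the moment at which its call begins. There is no depth.
- ctrl.close_job(): hands the job in; it is judged then, once.
Trained networks look in the newest picture that a camera, given by its name, has taken for a name from the list of things; names that differ only in an ending like _2 or _b are one class to them, and where a whole thing is asked for, a point or a joint stands for the part that bears it (a point fixed in the world has none). Each returns a list of dicts, best first, with "conf" (0 to 1); they miss things now and then, are a little off and sometimes report something else, mostly with a low value. They report only what shows in the picture. A call takes as long as a camera call. They do not tell look-alikes from the thing itself.
- vision.spot_in(camera, thing): "bbox" ([left, top, right, bottom] in pixels, round what is visible of it).
The state is a dict: "time": time; "joint_positions": joint angles; "qd": joint speeds; "joint_torque": joint torques, N m; "position": TCP position; "tool_rot": TCP orientation; "ft_force": force on the tool from outside, world axes, zero at the start; "torque": the same for the moment, N m; "grip_width": opening from 0.0 (shut) to 1.0 (fully open); "grip_force": force on a finger pad.
Only numpy, scipy, OpenCV 4.12 (cv2) and the standard library are available. Lean on these libraries where they do the work, as an engineer would, in place of code of your own. Each camera call takes 0.05 s, during which the arm holds its last target. There are 200 camera calls.

## Working session

There is one attempt and no reset: what is moved stays moved. The work goes in short steps, Python scripts to look and compute and a tool call to move; the robot and the scene stay as the last step left them, time stands still between calls to the robot, and variables do not carry over. Pictures are saved under pics/ and viewed, at most 10 in all, crops included, and the job is handed in when it is done.

Besides the shell and the picture viewer there is one more tool, called after ">>>" by a JSON object that holds its "api" and its "payload". jog_arm: Moves the arm, as the interface text tells. Its arguments: {"type":"object","properties":{"increments":{"type":"array"},"grip_force":{"type":"number"}},"required":["increments"]}

```bash
mkdir -p pics; cat > h.py <<'E'
import numpy as np, cv2
from bench import ctrl, vision
from scipy.spatial.transform import Rotation as R
def pix2w(im,u,v,z):
    E=np.array(im["extrinsics"]);Rm=E[:3,:3];c=-Rm.T@E[:3,3]
    d=Rm.T@np.array([(u-im["cx"])/im["fx"],(v-im["cy"])/im["fy"],1]);return c+d*(z-c[2])/d[2]
def w2pix(im,p):
    E=np.array(im["extrinsics"]);q=E[:3,:3]@np.array(p)+E[:3,3]
    return np.array([im["fx"]*q[0]/q[2]+im["cx"],im["fy"]*q[1]/q[2]+im["cy"]])
E
python3 - <<'E'
from h import *
s=ctrl.get_state();print({k:np.round(s[k],3).tolist() for k in("time","position","tool_rot","grip_width","ft_force")})
for c in("top","scene"):
    im=vision.get_image(c);cv2.imwrite(f"pics/{c}0.png",im["color"])
    E=np.array(im["extrinsics"]);print(c,im["fx"],np.round(-E[:3,:3].T@E[:3,3],3),np.round(E[:3,:3],2).tolist())
    for t in("sieve","bin","spacer_1","knob"):
        print(t,[(np.round(d["bbox"]).tolist(),round(d["conf"],2)) for d in vision.spot_in(c,t)])
E
```

```text
{'time': 0.0, 'position': [0.156, -0.63, 0.221], 'tool_rot': [-3.117, -0.38, 0.001], 'grip_width': 1.002, 'ft_force': [0.374, -0.53, 0.155]}
top 466.868025246218 [ 0.322 -0.05   1.086] [[-0.0, -1.0, 0.0], [-0.99, 0.0, -0.14], [0.14, -0.0, -0.99]]
sieve [([289.0, 209.0, 401.0, 322.0], 0.72), ([355.0, 125.0, 445.0, 192.0], 0.69)]
bin [([144.0, 145.0, 280.0, 213.0], 0.75)]
spacer_1 []
knob [([418.0, 167.0, 436.0, 181.0], 0.74), ([423.0, 207.0, 450.0, 235.0], 0.64), ([457.0, 169.0, 470.0, 178.0], 0.43)]
scene 481.1617350908754 [ 0.924 -0.488  0.928] [[0.71, 0.71, -0.01], [0.57, -0.58, -0.58], [-0.41, 0.4, -0.82]]
sieve [([208.0, 142.0, 323.0, 216.0], 0.91), ([242.0, 260.0, 343.0, 328.0], 0.58)]
bin [([346.0, 113.0, 479.0, 225.0], 0.67)]
spacer_1 [([342.0, 110.0, 479.0, 227.0], 0.58)]
knob [([222.0, 332.0, 237.0, 348.0], 0.76), ([252.0, 292.0, 270.0, 311.0], 0.7)]
```

View pics/top0.png

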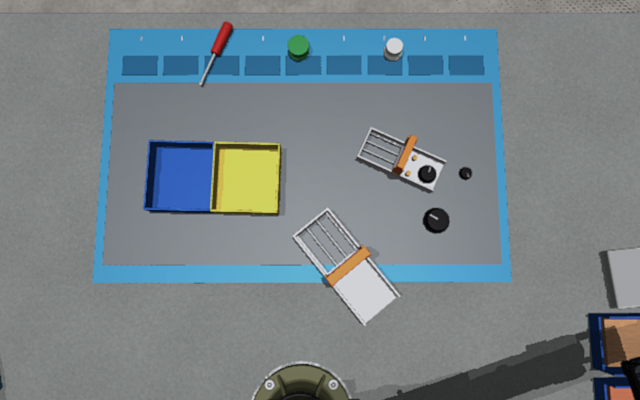

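View pics/scene0.png

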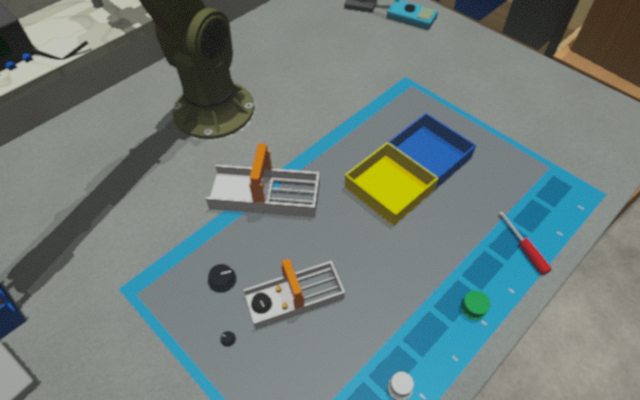

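Top view candidates: tray A at (401,160) holds two brass spacers at about (414,158) and (407,174) plus a knob at (427,174). Tray B at (346,266) is larger and empty. Loose knobs are at (436,221), large, and (465,173), small. By the description it should be tray A, whose floor carries the middle-sized knob. I'll check this in a close crop.

```bash
python3 - <<'E'
from h import *
a=cv2.imread("pics/top0.png")[115:205,345:475];cv2.imwrite("pics/crop.png",cv2.resize(a,None,fx=6,fy=6,interpolation=cv2.INTER_CUBIC))
im=vision.get_image("top")
hsv=cv2.cvtColor(im["color"],cv2.COLOR_BGR2HSV)
def rect(m,name,z):
    n,l,st,c=cv2.connectedComponentsWithStats(m)
    for i in range(1,n):
        if st[i,4]>60:
            p=np.argwhere(l==i)[:,::-1].astype(np.float32)
            w=np.array([pix2w(im,*q,z)[:2] for q in p],np.float32)
            r=cv2.minAreaRect(w*1000);print(name,st[i].tolist(),[np.round(x,1) for x in r])
rect(cv2.inRange(hsv,(8,150,90),(18,255,255)),"orange z.100",.1)
rect(cv2.inRange(hsv,(25,120,60),(35,255,255)),"yellow z.0",.02)
rect(cv2.inRange(hsv,(108,150,40),(122,255,255)),"blue",.02)
E
```

```text
orange z.100 [395, 135, 22, 34, 241] [array([ 570.3, -229.6]), array([18.2, 79.9]), np.float64(65.8)]
orange z.100 [325, 246, 45, 40, 479] [array([ 327.9, -100.1]), array([ 25.1, 105.2]), np.float64(39.2)]
yellow z.0 [211, 142, 70, 72, 4312] [array([531.4, 129.8]), array([156.2, 166.6]), np.float64(88.5)]
blue [144, 140, 69, 73, 4583] [array([534.8, 285.2]), array([154.4, 167.5]), np.float64(88.4)]
blue [589, 314, 51, 62, 803] [array([ 154. , -697.7]), array([113. , 130.6]), np.float64(89.7)]
blue [594, 378, 38, 22, 461] [array([  60.6, -681.7]), array([80.5, 43.8]), np.float64(89.8)]
```

View pics/crop.png

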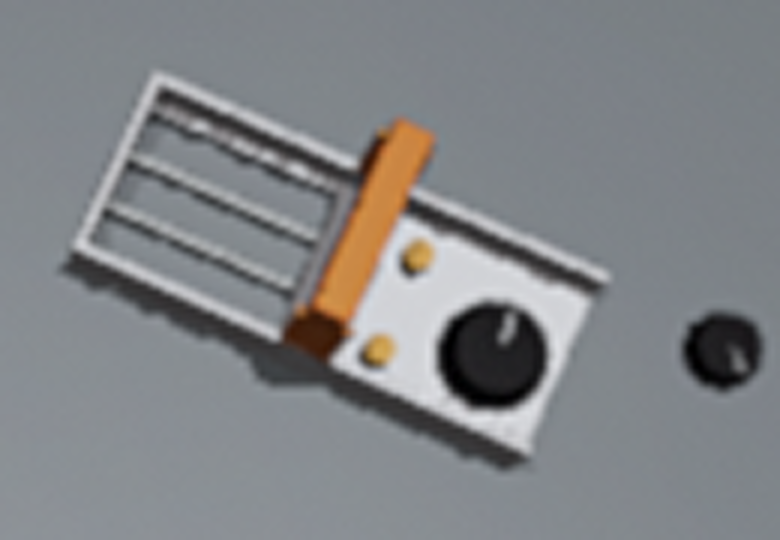

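The crop shows tray A: a solid floor with the knob at crop (493,355), brass spacers at (418,256) and (379,350), the orange bar centred near (373,215) and the slots to the upper left. The bar measures 80 × 18 mm, against the 78 × 16 mm given, so tray A is the right one. Tray B's bar is 105 mm long.

```bash
cat >> h.py <<'E'
def go(p=None,yaw=None,tilt=0.,bp=None):
    """tool->pose: tool x at yaw (world deg), tray tilt deg about tray x (+ = slotted end up)"""
    s=ctrl.get_state();R0=R.from_rotvec(s["tool_rot"])
    Rt=R.from_euler('z',yaw,degrees=True)*R.from_euler('x',tilt,degrees=True)*R.from_euler('x',180,degrees=True)
    d=R0.inv().apply(np.array(p)-s["position"])*1000;w=(R0.inv()*Rt).as_rotvec()
    print("t",round(s["time"],2),"pos",np.round(s["position"],3),"q",np.round(s["joint_positions"],2),"grip",round(float(s["grip_width"]),3),round(float(s["grip_force"]),1))
    print("tx,ty,tz",np.round(d,1),"w",np.round(w,3))
E
python3 - <<'E'
from h import *
im=vision.get_image("top")
for n,uv in (("bar",[(398,118),(437,132),(350,315),(312,302)]),):
    print(n,np.mean([pix2w(im,345+u/6,115+v/6,.1)[:2] for u,v in uv],0), [np.round(pix2w(im,345+u/6,115+v/6,.1)[:2],3).tolist() for u,v in uv])
hsv=cv2.cvtColor(im["color"],cv2.COLOR_BGR2HSV)
m=cv2.inRange(hsv,(25,120,30),(35,255,255))|cv2.inRange(hsv,(108,150,30),(125,255,255));m[:,300:]=0;m[:120]=0;m[230:]=0
w=np.array([pix2w(im,u,v,.05)[:2] for v,u in np.argwhere(m)],np.float32);print(cv2.minAreaRect(w*1000))
go([.57,-.23,.16],-24.2)
E
```

```text
bar [ 0.57286023 -0.232684  ] [[0.61, -0.242], [0.604, -0.256], [0.536, -0.223], [0.541, -0.209]]
((526.808349609375, 200.0848388671875), (301.36907958984375, 163.2557373046875), 88.52824401855469)
t 0.6 pos [ 0.156 -0.631  0.223] q [ 1.34  0.32 -0.07  1.45  0.02  1.37 -0.06] grip 0.994 0.0
tx,ty,tz [ 498.  -289.7   62.5] w [0.    0.    0.665]
```

>>> {"api": "jog_arm", "payload": {"increments": [{"tx": 36, "ty": -21, "tz": 0, "wz": 0.1}, {"tx": 72, "ty": -42, "tz": 0, "wz": 0.2}, {"tx": 108, "ty": -63, "tz": 0, "wz": 0.3}, {"tx": 144, "ty": -84, "tz": 0, "wz": 0.4}, {"tx": 180, "ty": -105, "tz": 0, "wz": 0.5, "gripper": 1}]}}

```text
validation failed for argument at $.in...
```

```bash
python3 -c "
from h import *
go([.571,-.231,.16],-24.2)"
```

```text
t 0.6 pos [ 0.156 -0.631  0.223] q [ 1.34  0.32 -0.07  1.45  0.02  1.37 -0.06] grip 0.994 0.0
tx,ty,tz [ 498.8 -288.5   62.5] w [0.    0.    0.665]
```

Each row needs all seven keys.

>>> {"api": "jog_arm", "payload": {"increments": [{"tx": 36, "ty": -21, "tz": 0, "wx": 0, "wy": 0, "wz": 0.1, "gripper": 1}, {"tx": 72, "ty": -42, "tz": 0, "wx": 0, "wy": 0, "wz": 0.2, "gripper": 1}, {"tx": 108, "ty": -63, "tz": 0, "wx": 0, "wy": 0, "wz": 0.3, "gripper": 1}, {"tx": 144, "ty": -84, "tz": 0, "wx": 0, "wy": 0, "wz": 0.4, "gripper": 1}, {"tx": 180, "ty": -105, "tz": 0, "wx": 0, "wy": 0, "wz": 0.5, "gripper": 1}], "grip_force": 45}}

```text
time: 1.02
position: [0.3068, -0.4843, 0.2228]
tool_rot: [3.114, -0.411, 0.001]
ft_force: [1.5, -0.7, -0.1]
grip_width: 1.0
grip_force: 0.0
```

```bash
python3 -c "
from h import *
go([.571,-.231,.16],-24.2)"
```

```text
t 1.02 pos [ 0.307 -0.484  0.223] q [ 1.09  0.16 -0.14  1.64  0.02  1.34 -0.89] grip 1.0 0.0
tx,ty,tz [ 189.4 -313.2   62.7] w [ 0.   -0.    0.16]
```

>>> {"api": "jog_arm", "payload": {"increments": [{"tx": 20, "ty": -34, "tz": 0, "wx": 0, "wy": 0, "wz": 0.05, "gripper": 1}, {"tx": 40, "ty": -67, "tz": 0, "wx": 0, "wy": 0, "wz": 0.1, "gripper": 1}, {"tx": 60, "ty": -101, "tz": 0, "wx": 0, "wy": 0, "wz": 0.16, "gripper": 1}, {"tx": 81, "ty": -134, "tz": 0, "wx": 0, "wy": 0, "wz": 0.16, "gripper": 1}, {"tx": 101, "ty": -168, "tz": 0, "wx": 0, "wy": 0, "wz": 0.16, "gripper": 1}]}}

```text
time: 1.43
position: [0.4473, -0.3477, 0.223]
tool_rot: [3.073, -0.651, 0.001]
ft_force: [-0.1, -0.4, -0.4]
grip_width: 1.002
grip_force: 0.0
```

```bash
python3 -c "
from h import *
go([.571,-.231,.16],-24.2)"
```

```text
t 1.43 pos [ 0.447 -0.348  0.223] q [ 0.86  0.16 -0.27  1.66  0.04  1.33 -1.41] grip 1.002 0.0
tx,ty,tz [  65.7 -156.9   62.9] w [ 0.001 -0.001  0.005]
```

>>> {"api": "jog_arm", "payload": {"increments": [{"tx": 16, "ty": -36, "tz": 0, "wx": 0, "wy": 0, "wz": 0, "gripper": 1}, {"tx": 30, "ty": -70, "tz": 10, "wx": 0, "wy": 0, "wz": 0, "gripper": 1}, {"tx": 44, "ty": -104, "tz": 20, "wx": 0, "wy": 0, "wz": 0, "gripper": 1}, {"tx": 56, "ty": -134, "tz": 40, "wx": 0, "wy": 0, "wz": 0, "gripper": 1}, {"tx": 62, "ty": -149, "tz": 62, "wx": 0, "wy": 0, "wz": 0, "gripper": 1}]}}

```text
time: 1.85
position: [0.5673, -0.233, 0.1613]
tool_rot: [-3.073, 0.641, -0.007]
ft_force: [1.0, 1.6, -0.4]
grip_width: 0.996
grip_force: 0.0
```

```bash
python3 -c "
from h import *
im=vision.get_image('wrist');c=im['color'];cv2.imwrite('pics/w1.png',c)
hsv=cv2.cvtColor(c,cv2.COLOR_BGR2HSV);m=cv2.inRange(hsv,(8,150,90),(18,255,255))
w=np.array([pix2w(im,u,v,.1)[:2] for v,u in np.argwhere(m)],np.float32);print(cv2.minAreaRect(w*1000))
go([.571,-.231,.069],-24.2)"
```

```text
((574.8367309570312, -231.66824340820312), (18.072864532470703, 78.58840942382812), 65.4903793334961)
t 1.9 pos [ 0.566 -0.23   0.155] q [ 0.66  0.3  -0.37  1.63  0.11  1.24 -1.72] grip 0.998 0.0
tx,ty,tz [ 5.9 -0.8 86.4] w [-0.005  0.005  0.014]
```

View pics/w1.png

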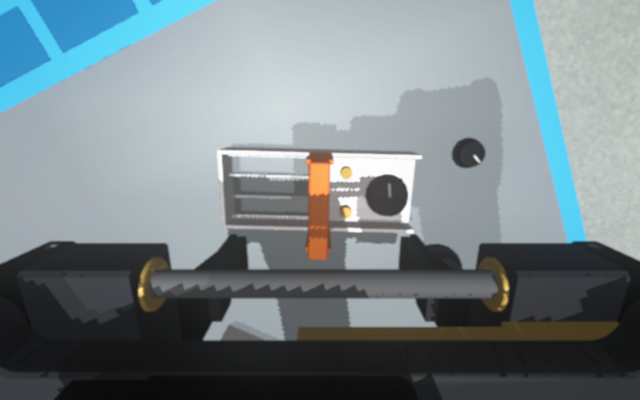

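The wrist view shows the bar at about (318,205), between the fingers and parallel to them. The knob at (386,194) and the spacers at (346,172) and (345,211) are clear of the fingers. I'll go down and close.

>>> {"api": "jog_arm", "payload": {"increments": [{"tx": 6, "ty": 0, "tz": 25, "wx": 0, "wy": 0, "wz": 0.01, "gripper": 1}, {"tx": 6, "ty": 0, "tz": 50, "wx": 0, "wy": 0, "wz": 0.01, "gripper": 1}, {"tx": 6, "ty": 0, "tz": 70, "wx": 0, "wy": 0, "wz": 0.01, "gripper": 1}, {"tx": 6, "ty": 0, "tz": 84, "wx": 0, "wy": 0, "wz": 0.01, "gripper": 1}, {"tx": 6, "ty": 0, "tz": 84, "wx": 0, "wy": 0, "wz": 0.01, "gripper": 1}]}}

```text
time: 2.32
position: [0.5658, -0.2398, 0.0729]
tool_rot: [-3.069, 0.666, 0.01]
ft_force: [-0.1, -0.0, -1.7]
grip_width: 0.999
grip_force: 0.0
```

```bash
python3 -c "
from h import *
go([.573,-.231,.069],-24.3)"
```

```text
t 2.32 pos [ 0.566 -0.24   0.073] q [ 0.65  0.39 -0.35  1.7   0.15  1.09 -1.75] grip 0.999 0.0
tx,ty,tz [  2.9 -11.    3.8] w [ 0.     0.007 -0.003]
```

>>> {"api": "jog_arm", "payload": {"increments": [{"tx": 3, "ty": -11, "tz": 4, "wx": 0, "wy": 0.007, "wz": 0, "gripper": 1}, {"tx": 3, "ty": -11, "tz": 4, "wx": 0, "wy": 0.007, "wz": 0, "gripper": 1}, {"tx": 3, "ty": -11, "tz": 4, "wx": 0, "wy": 0.007, "wz": 0, "gripper": 1}, {"tx": 3, "ty": -11, "tz": 4, "wx": 0, "wy": 0.007, "wz": 0, "gripper": 1}, {"tx": 3, "ty": -11, "tz": 4, "wx": 0, "wy": 0.007, "wz": 0, "gripper": 1}]}}

```text
time: 2.73
position: [0.5765, -0.232, 0.0737]
tool_rot: [3.068, -0.665, 0.013]
ft_force: [-0.1, 0.4, 0.9]
grip_width: 1.002
grip_force: 0.0
```

```bash
python3 -c "
from h import *
go([.573,-.231,.069],-24.3)"
```

```text
t 2.73 pos [ 0.577 -0.232  0.074] q [ 0.63  0.39 -0.36  1.69  0.15  1.08 -1.77] grip 1.002 0.0
tx,ty,tz [-3.6  0.6  4.6] w [ 0.    -0.009 -0.003]
```

>>> {"api": "jog_arm", "payload": {"increments": [{"tx": -2, "ty": 0, "tz": 4, "wx": 0, "wy": -0.008, "wz": 0, "gripper": 1}, {"tx": -2, "ty": 0, "tz": 4, "wx": 0, "wy": -0.008, "wz": 0, "gripper": 1}, {"tx": -2, "ty": 0, "tz": 4, "wx": 0, "wy": -0.008, "wz": 0, "gripper": 0}, {"tx": -2, "ty": 0, "tz": 4, "wx": 0, "wy": -0.008, "wz": 0, "gripper": 0}, {"tx": -2, "ty": 0, "tz": 4, "wx": 0, "wy": -0.008, "wz": 0, "gripper": 0}], "grip_force": 45}}

```text
time: 3.15
position: [0.5741, -0.2308, 0.0685]
tool_rot: [-3.07, 0.666, 0.002]
ft_force: [0.8, 0.2, 0.2]
grip_width: 0.856
grip_force: 0.0
```

>>> {"api": "jog_arm", "payload": {"increments": [{"tx": 0, "ty": 0, "tz": 0, "wx": 0, "wy": 0, "wz": 0, "gripper": 0}, {"tx": 0, "ty": 0, "tz": 0, "wx": 0, "wy": 0, "wz": 0, "gripper": 0}, {"tx": 0, "ty": 0, "tz": 0, "wx": 0, "wy": 0, "wz": 0, "gripper": 0}, {"tx": 0, "ty": 0, "tz": 0, "wx": 0, "wy": 0, "wz": 0, "gripper": 0}, {"tx": 0, "ty": 0, "tz": 0, "wx": 0, "wy": 0, "wz": 0, "gripper": 0}]}}

```text
time: 3.57
position: [0.5741, -0.2308, 0.0686]
tool_rot: [-3.07, 0.666, 0.002]
ft_force: [-0.1, -0.6, 0.8]
grip_width: 0.483
grip_force: 0.0
```

```bash
python3 -c "
from h import *
go([.573,-.231,.069],-24.3)"
```

```text
t 3.57 pos [ 0.574 -0.231  0.069] q [ 0.63  0.4  -0.36  1.69  0.15  1.08 -1.77] grip 0.483 0.0
tx,ty,tz [-1.   0.6 -0.4] w [ 0.     0.001 -0.003]
```

>>> {"api": "jog_arm", "payload": {"increments": [{"tx": 0, "ty": 0, "tz": 0, "wx": 0, "wy": 0, "wz": 0, "gripper": 0}, {"tx": 0, "ty": 0, "tz": 0, "wx": 0, "wy": 0, "wz": 0, "gripper": 0}, {"tx": 0, "ty": 0, "tz": 0, "wx": 0, "wy": 0, "wz": 0, "gripper": 0}, {"tx": 0, "ty": 0, "tz": 0, "wx": 0, "wy": 0, "wz": 0, "gripper": 0}, {"tx": 0, "ty": 0, "tz": 0, "wx": 0, "wy": 0, "wz": 0, "gripper": 0}]}}

```text
time: 3.98
position: [0.5741, -0.231, 0.0686]
tool_rot: [3.07, -0.666, -0.001]
ft_force: [0.1, -0.7, 0.1]
grip_width: 0.179
grip_force: 45.0
```

>>> {"api": "jog_arm", "payload": {"increments": [{"tx": 0, "ty": 0, "tz": 0, "wx": 0, "wy": 0, "wz": 0, "gripper": 0}, {"tx": 0, "ty": 0, "tz": 0, "wx": 0, "wy": 0, "wz": 0, "gripper": 0}, {"tx": 0, "ty": 0, "tz": -2, "wx": 0, "wy": 0, "wz": 0, "gripper": 0}, {"tx": 0, "ty": 0, "tz": -6, "wx": 0, "wy": 0, "wz": 0, "gripper": 0}, {"tx": 0, "ty": 0, "tz": -12, "wx": 0, "wy": 0, "wz": 0, "gripper": 0}]}}

```text
time: 4.4
position: [0.5731, -0.2302, 0.0795]
tool_rot: [-3.069, 0.665, 0.006]
ft_force: [-0.1, -0.1, -4.3]
grip_width: 0.176
grip_force: 45.0
```

```bash
python3 -c "
from h import *
go([.573,-.231,.19],-24.3)"
```

```text
t 4.4 pos [ 0.573 -0.23   0.08 ] q [ 0.63  0.39 -0.36  1.68  0.15  1.1  -1.77] grip 0.176 45.0
tx,ty,tz [  -0.2    0.8 -110.5] w [-0.     0.004 -0.003]
```

>>> {"api": "jog_arm", "payload": {"increments": [{"tx": 0, "ty": 0, "tz": -10, "wx": 0, "wy": 0, "wz": 0, "gripper": 0}, {"tx": 0, "ty": 0, "tz": -24, "wx": 0, "wy": 0, "wz": 0, "gripper": 0}, {"tx": 0, "ty": -2, "tz": -42, "wx": 0, "wy": 0, "wz": 0, "gripper": 0}, {"tx": 0, "ty": -5, "tz": -60, "wx": 0, "wy": 0, "wz": 0, "gripper": 0}, {"tx": 0, "ty": -10, "tz": -76, "wx": 0, "wy": 0, "wz": 0, "gripper": 0}]}}

```text
time: 4.82
position: [0.5785, -0.2222, 0.1586]
tool_rot: [3.069, -0.667, 0.0]
ft_force: [0.2, -0.1, -3.6]
grip_width: 0.176
grip_force: 45.0
```

```bash
python3 -c "
from h import *
print(ctrl.get_state()['ft_force'])
go([.527,.191,.185],-1.5)"
```

```text
[ 0.22432096 -0.08424078 -3.58604758]
t 4.82 pos [ 0.578 -0.222  0.159] q [ 0.63  0.32 -0.37  1.6   0.12  1.24 -1.76] grip 0.176 45.0
tx,ty,tz [-218.3 -354.6  -26.6] w [ 0.    -0.    -0.402]
```

>>> {"api": "jog_arm", "payload": {"increments": [{"tx": -4, "ty": -7, "tz": -8, "wx": 0, "wy": 0, "wz": -0.01, "gripper": 0}, {"tx": -9, "ty": -15, "tz": -14, "wx": 0, "wy": 0, "wz": -0.02, "gripper": 0}, {"tx": -16, "ty": -26, "tz": -19, "wx": 0, "wy": 0, "wz": -0.035, "gripper": 0}, {"tx": -23, "ty": -37, "tz": -23, "wx": 0, "wy": 0, "wz": -0.05, "gripper": 0}, {"tx": -31, "ty": -50, "tz": -25, "wx": 0, "wy": 0, "wz": -0.065, "gripper": 0}]}}

```text
time: 5.23
position: [0.5703, -0.1618, 0.1814]
tool_rot: [-3.091, 0.563, 0.003]
ft_force: [0.5, -0.1, -4.9]
grip_width: 0.178
grip_force: 45.0
```

```bash
python3 -c "
from h import *
go([.527,.191,.185],-1.5)"
```

```text
t 5.23 pos [ 0.57  -0.162  0.181] q [ 0.59  0.25 -0.42  1.64  0.11  1.27 -1.78] grip 0.178 45.0
tx,ty,tz [-164.9 -314.9   -3.3] w [-0.     0.002 -0.334]
```

>>> {"api": "jog_arm", "payload": {"increments": [{"tx": -8, "ty": -14, "tz": -1, "wx": 0, "wy": 0, "wz": -0.016, "gripper": 0}, {"tx": -15, "ty": -29, "tz": -2, "wx": 0, "wy": 0, "wz": -0.034, "gripper": 0}, {"tx": -23, "ty": -44, "tz": -3, "wx": 0, "wy": 0, "wz": -0.052, "gripper": 0}, {"tx": -31, "ty": -59, "tz": -3, "wx": 0, "wy": 0, "wz": -0.07, "gripper": 0}, {"tx": -39, "ty": -75, "tz": -3, "wx": 0, "wy": 0, "wz": -0.09, "gripper": 0}]}}

```text
time: 5.65
position: [0.5605, -0.0776, 0.1844]
tool_rot: [-3.113, 0.423, 0.002]
ft_force: [0.7, 0.8, -3.6]
grip_width: 0.18
grip_force: 45.0
```

```bash
python3 -c "
from h import *
go([.527,.191,.185],-1.5)"
```

```text
t 5.65 pos [ 0.561 -0.078  0.184] q [ 0.52  0.2  -0.48  1.7   0.1   1.27 -1.82] grip 0.18 45.0
tx,ty,tz [-104.  -249.9   -0.5] w [-0.     0.001 -0.244]
```

>>> {"api": "jog_arm", "payload": {"increments": [{"tx": -7, "ty": -16, "tz": 0, "wx": 0, "wy": 0, "wz": -0.018, "gripper": 0}, {"tx": -14, "ty": -33, "tz": 0, "wx": 0, "wy": 0, "wz": -0.036, "gripper": 0}, {"tx": -21, "ty": -50, "tz": 0, "wx": 0, "wy": 0, "wz": -0.054, "gripper": 0}, {"tx": -28, "ty": -67, "tz": 0, "wx": 0, "wy": 0, "wz": -0.072, "gripper": 0}, {"tx": -35, "ty": -84, "tz": 0, "wx": 0, "wy": 0, "wz": -0.09, "gripper": 0}]}}

```text
time: 6.07
position: [0.5496, 0.0128, 0.1847]
tool_rot: [-3.129, 0.283, 0.001]
ft_force: [0.2, 0.9, -4.2]
grip_width: 0.183
grip_force: 45.0
```

```bash
python3 -c "
from h import *
go([.527,.191,.185],-1.5)"
```

```text
t 6.07 pos [0.55  0.013 0.185] q [ 0.43  0.17 -0.55  1.74  0.09  1.26 -1.9 ] grip 0.183 45.0
tx,ty,tz [ -54.1 -171.3   -0.3] w [-0.     0.001 -0.154]
```

>>> {"api": "jog_arm", "payload": {"increments": [{"tx": -5, "ty": -18, "tz": 0, "wx": 0, "wy": 0, "wz": -0.018, "gripper": 0}, {"tx": -11, "ty": -35, "tz": 0, "wx": 0, "wy": 0, "wz": -0.036, "gripper": 0}, {"tx": -16, "ty": -52, "tz": 0, "wx": 0, "wy": 0, "wz": -0.054, "gripper": 0}, {"tx": -21, "ty": -68, "tz": 0, "wx": 0, "wy": 0, "wz": -0.07, "gripper": 0}, {"tx": -26, "ty": -83, "tz": 0, "wx": 0, "wy": 0, "wz": -0.085, "gripper": 0}]}}

```text
time: 6.48
position: [0.5391, 0.0991, 0.1847]
tool_rot: [-3.138, 0.149, 0.001]
ft_force: [0.5, -0.2, -5.1]
grip_width: 0.183
grip_force: 45.0
```

```bash
python3 -c "
from h import *
go([.527,.191,.185],-1.5)"
```

```text
t 6.48 pos [0.539 0.099 0.185] q [ 0.33  0.17 -0.62  1.74  0.1   1.26 -1.98] grip 0.183 45.0
tx,ty,tz [-20.8 -90.3  -0.3] w [-0.     0.001 -0.069]
```

>>> {"api": "jog_arm", "payload": {"increments": [{"tx": -4, "ty": -16, "tz": 0, "wx": 0, "wy": 0, "wz": -0.014, "gripper": 0}, {"tx": -7, "ty": -30, "tz": 0, "wx": 0, "wy": 0, "wz": -0.028, "gripper": 0}, {"tx": -10, "ty": -43, "tz": 0, "wx": 0, "wy": 0, "wz": -0.04, "gripper": 0}, {"tx": -12, "ty": -54, "tz": 0, "wx": 0, "wy": 0, "wz": -0.05, "gripper": 0}, {"tx": -14, "ty": -64, "tz": 0, "wx": 0, "wy": 0, "wz": -0.058, "gripper": 0}]}}

```text
time: 6.9
position: [0.5315, 0.1635, 0.1847]
tool_rot: [-3.141, 0.06, 0.001]
ft_force: [0.0, 0.2, -4.2]
grip_width: 0.184
grip_force: 45.0
```

>>> {"api": "jog_arm", "payload": {"increments": [{"tx": -2, "ty": -8, "tz": 0, "wx": 0, "wy": 0, "wz": -0.006, "gripper": 0}, {"tx": -3, "ty": -14, "tz": 0, "wx": 0, "wy": 0, "wz": -0.011, "gripper": 0}, {"tx": -4, "ty": -18, "tz": 0, "wx": 0, "wy": 0, "wz": -0.011, "gripper": 0}, {"tx": -5, "ty": -20, "tz": 0, "wx": 0, "wy": 0, "wz": -0.011, "gripper": 0}, {"tx": -5, "ty": -20, "tz": 0, "wx": 0, "wy": 0, "wz": -0.011, "gripper": 0}]}}

```text
time: 7.32
position: [0.5273, 0.1827, 0.1847]
tool_rot: [-3.141, 0.044, 0.002]
ft_force: [0.1, -0.0, -4.6]
grip_width: 0.174
grip_force: 45.0
```

```bash
python3 - <<'E'
from h import *
go([.527,.191,.185],-1.5)
a=vision.get_image("top")["color"][100:250,110:310];b=vision.get_image("scene")["color"][60:260,270:510]
cv2.imwrite("pics/s1.png",np.vstack([cv2.resize(a,(400,300)),cv2.resize(b,(400,300))]))
E
```

```text
t 7.32 pos [0.527 0.183 0.185] q [ 0.22  0.21 -0.68  1.71  0.13  1.27 -2.08] grip 0.174 45.0
tx,ty,tz [-0.5 -8.3 -0.3] w [-0.     0.001 -0.002]
```

View pics/s1.png

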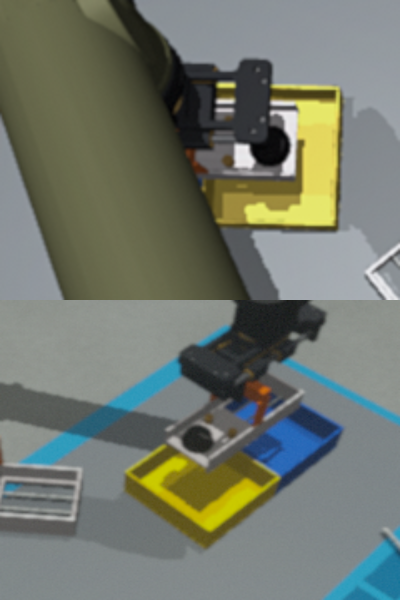

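The knob and both spacers are still in the tray, at (270,145) and (228,160) in the upper crop. The slotted half is over blue. I'll now tilt the slotted end down.

>>> {"api": "jog_arm", "payload": {"increments": [{"tx": 0, "ty": -4, "tz": 0, "wx": -0.035, "wy": 0, "wz": 0, "gripper": 0}, {"tx": 0, "ty": -8, "tz": 0, "wx": -0.085, "wy": 0, "wz": 0, "gripper": 0}, {"tx": 0, "ty": -12, "tz": 0, "wx": -0.14, "wy": 0, "wz": 0, "gripper": 0}, {"tx": 0, "ty": -16, "tz": 0, "wx": -0.2, "wy": 0, "wz": 0, "gripper": 0}, {"tx": 0, "ty": -21, "tz": 0, "wx": -0.26, "wy": 0, "wz": 0, "gripper": 0}]}}

```text
time: 7.83
position: [0.5288, 0.2026, 0.1851]
tool_rot: [2.879, -0.045, -0.005]
ft_force: [0.6, -0.2, -4.6]
grip_width: 0.177
grip_force: 45.0
```

```bash
python3 -c "
from h import *
go([.527,.23,.185],-1.5,-34)"
```

```text
t 7.83 pos [0.529 0.203 0.185] q [-0.    0.34 -0.68  1.6   0.41  1.46 -2.36] grip 0.177 45.0
tx,ty,tz [ -2.7 -26.4  -7. ] w [-0.331  0.001 -0.005]
```

```bash
python3 -c "
from h import *
go([.527,.212,.185],8,-20)
go([.527,.222,.185],8,-26)
go([.527,.229,.185],8,-33)"
```

```text
t 7.83 pos [0.529 0.203 0.185] q [-0.    0.34 -0.68  1.6   0.41  1.46 -2.36] grip 0.177 45.0
tx,ty,tz [-2.1 -9.  -2.3] w [-0.087  0.051 -0.163]
t 7.83 pos [0.529 0.203 0.185] q [-0.    0.34 -0.68  1.6   0.41  1.46 -2.36] grip 0.177 45.0
tx,ty,tz [ -2.4 -18.7  -4.9] w [-0.191  0.059 -0.16 ]
t 7.83 pos [0.529 0.203 0.185] q [-0.    0.34 -0.68  1.6   0.41  1.46 -2.36] grip 0.177 45.0
tx,ty,tz [ -2.6 -25.5  -6.7] w [-0.313  0.069 -0.157]
```

>>> {"api": "jog_arm", "payload": {"increments": [{"tx": -1, "ty": -5, "tz": -1, "wx": -0.044, "wy": 0.025, "wz": -0.08, "gripper": 0}, {"tx": -2, "ty": -9, "tz": -2, "wx": -0.09, "wy": 0.05, "wz": -0.16, "gripper": 0}, {"tx": -2, "ty": -14, "tz": -4, "wx": -0.14, "wy": 0.055, "wz": -0.16, "gripper": 0}, {"tx": -2, "ty": -19, "tz": -5, "wx": -0.19, "wy": 0.059, "wz": -0.16, "gripper": 0}, {"tx": -3, "ty": -22, "tz": -6, "wx": -0.25, "wy": 0.064, "wz": -0.16, "gripper": 0}]}}

```text
time: 8.25
position: [0.5265, 0.2264, 0.1852]
tool_rot: [2.625, 0.187, 0.049]
ft_force: [-0.4, -0.8, -5.5]
grip_width: 0.178
grip_force: 45.0
```

```bash
python3 -c "
from h import *
go([.527,.229,.185],8,-33)"
```

```text
t 8.25 pos [0.527 0.226 0.185] q [-0.2   0.44 -0.68  1.55  0.64  1.62 -2.4 ] grip 0.178 45.0
tx,ty,tz [ 0.9 -2.3 -1.1] w [-0.065 -0.001  0.002]
```

>>> {"api": "jog_arm", "payload": {"increments": [{"tx": 0, "ty": -2, "tz": -1, "wx": -0.04, "wy": 0, "wz": 0, "gripper": 0}, {"tx": 0, "ty": -2, "tz": -1, "wx": -0.07, "wy": 0, "wz": 0, "gripper": 0}, {"tx": 0, "ty": -2, "tz": -1, "wx": -0.07, "wy": 0, "wz": 0, "gripper": 0}, {"tx": 0, "ty": -2, "tz": -1, "wx": -0.07, "wy": 0, "wz": 0, "gripper": 0}, {"tx": 0, "ty": -2, "tz": -1, "wx": -0.07, "wy": 0, "wz": 0, "gripper": 0}]}}

```text
time: 8.67
position: [0.5259, 0.2277, 0.1851]
tool_rot: [2.556, 0.182, 0.053]
ft_force: [0.4, -0.6, -4.4]
grip_width: 0.18
grip_force: 45.0
```

```bash
python3 - <<'E'
from h import *
go([.527,.229,.185],8,-33)
a=vision.get_image("top")["color"][100:250,110:310];b=vision.get_image("scene")["color"][60:260,270:510]
cv2.imwrite("pics/s2.png",np.vstack([cv2.resize(a,(400,260)),cv2.resize(b,(400,333))]))
E
```

```text
t 8.67 pos [0.526 0.228 0.185] q [-0.25  0.48 -0.66  1.54  0.69  1.67 -2.43] grip 0.18 45.0
tx,ty,tz [ 1.2 -1.  -0.6] w [ 0.004 -0.     0.002]
```

View pics/s2.png

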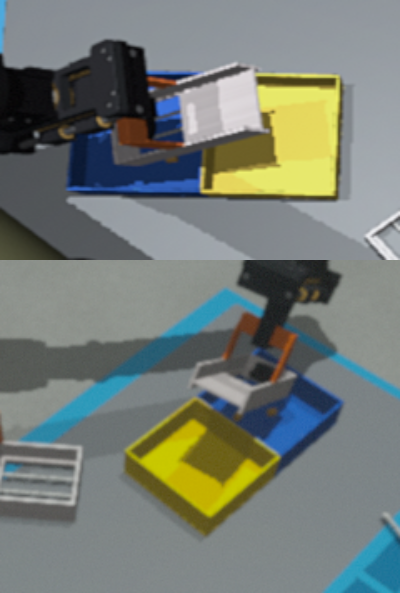

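>>> {"api": "jog_arm", "payload": {"increments": [{"tx": 0, "ty": 0, "tz": 0, "wx": 0, "wy": 0, "wz": 0, "gripper": 0}, {"tx": 0, "ty": 0, "tz": 0, "wx": 0, "wy": 0, "wz": 0, "gripper": 0}, {"tx": 0, "ty": 0, "tz": 0, "wx": 0, "wy": 0, "wz": 0, "gripper": 0}, {"tx": 0, "ty": 0, "tz": 0, "wx": 0, "wy": 0, "wz": 0, "gripper": 0}, {"tx": 0, "ty": 0, "tz": 0, "wx": 0, "wy": 0, "wz": 0, "gripper": 0}]}}

```text
time: 9.18
position: [0.5253, 0.2285, 0.1848]
tool_rot: [2.556, 0.184, 0.053]
ft_force: [0.3, 0.3, -4.2]
grip_width: 0.176
grip_force: 45.0
```

```bash
python3 - <<'E'
from h import *
go([.527,.232,.19],8,0)
for c in ("top","scene"):
    im=vision.get_image(c);k=im["color"]
    hsv=cv2.cvtColor(k,cv2.COLOR_BGR2HSV);m=cv2.inRange(hsv,(8,90,60),(26,255,255))
    n,l,st,ce=cv2.connectedComponentsWithStats(m)
    for i in range(1,n):
        if st[i,4]>2:
            w=pix2w(im,*ce[i],.01)
            if abs(w[0]-.53)<.1 and .04<w[1]<.36: print(c,np.round(ce[i]),st[i,4],np.round(w,3))
    cv2.imwrite(f"pics/x_{c}.png",k)
a=cv2.imread("pics/x_top.png")[130:220,135:285];b=cv2.imread("pics/x_scene.png")[105:215,370:490]
cv2.imwrite("pics/s3.png",np.vstack([cv2.resize(a,(480,270)),cv2.resize(b,(480,320))]))
E
```

```text
t 9.18 pos [0.525 0.228 0.185] q [-0.25  0.48 -0.66  1.54  0.69  1.67 -2.43] grip 0.176 45.0
tx,ty,tz [ 2.1  0.1 -6.1] w [0.58  0.    0.004]
top [152. 142.] 4 [0.619 0.355 0.01 ]
top [190. 148.] 58 [0.605 0.266 0.01 ]
top [257. 147.] 203 [0.606 0.107 0.01 ]
top [278. 186.] 101 [0.512 0.056 0.01 ]
top [251. 162.] 10 [0.569 0.12  0.01 ]
top [230. 193.] 951 [0.496 0.168 0.01 ]
top [161. 171.] 27 [0.549 0.332 0.01 ]
top [179. 178.] 286 [0.533 0.289 0.01 ]
top [196. 192.] 10 [0.499 0.248 0.01 ]
top [226. 205.] 5 [0.467 0.177 0.01 ]
scene [397. 169.] 1540 [0.505 0.181 0.01 ]
scene [432. 151.] 10 [0.531 0.292 0.01 ]
scene [412. 154.] 8 [0.501 0.248 0.01 ]
scene [385. 202.] 811 [0.551 0.085 0.01 ]
```

View pics/s3.png

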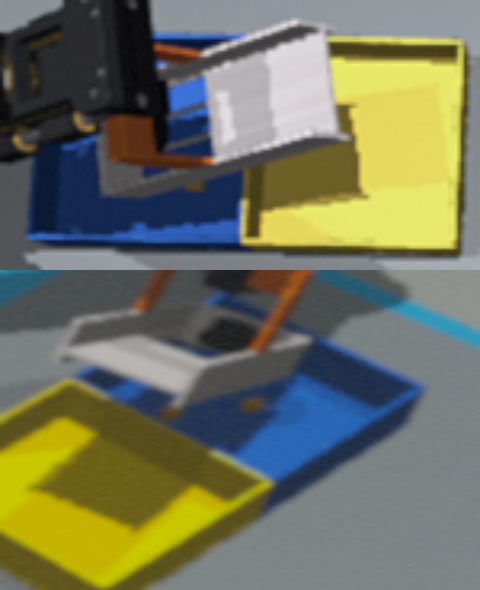

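Both spacers lie in blue: scene pixels (432,151) and (412,154) map to world (0.531, 0.292) and (0.501, 0.248), and the top view agrees for the second. The knob shows in the tray at about (235,330) in the lower crop. I'll level the tray and then tip it the other way.

>>> {"api": "jog_arm", "payload": {"increments": [{"tx": 0, "ty": 0, "tz": -1, "wx": 0.06, "wy": 0, "wz": 0, "gripper": 0}, {"tx": 0, "ty": 0, "tz": -2, "wx": 0.16, "wy": 0, "wz": 0, "gripper": 0}, {"tx": 0, "ty": 0, "tz": -4, "wx": 0.26, "wy": 0, "wz": 0, "gripper": 0}, {"tx": 1, "ty": 0, "tz": -5, "wx": 0.36, "wy": 0, "wz": 0, "gripper": 0}, {"tx": 2, "ty": 0, "tz": -6, "wx": 0.45, "wy": 0, "wz": 0, "gripper": 0}]}}

```text
time: 9.7
position: [0.5271, 0.2319, 0.1907]
tool_rot: [3.007, 0.217, 0.014]
ft_force: [-0.6, 0.0, -4.5]
grip_width: 0.179
grip_force: 45.0
```

```bash
python3 - <<'E'
from h import *
for y,t in ((.232,0),(.236,10),(.226,20),(.212,28),(.203,34)): go([.527,y,.187],3,t)
E
```

```text
t 9.7 pos [0.527 0.232 0.191] q [ 0.09  0.29 -0.74  1.63  0.31  1.36 -2.14] grip 0.179 45.0
tx,ty,tz [-0.1 -0.6  3.7] w [ 0.127 -0.006  0.092]
t 9.7 pos [0.527 0.232 0.191] q [ 0.09  0.29 -0.74  1.63  0.31  1.36 -2.14] grip 0.179 45.0
tx,ty,tz [ 0.5 -4.5  3.2] w [0.301 0.002 0.092]
t 9.7 pos [0.527 0.232 0.191] q [ 0.09  0.29 -0.74  1.63  0.31  1.36 -2.14] grip 0.179 45.0
tx,ty,tz [-0.9  5.3  4.5] w [0.476 0.01  0.092]
t 9.7 pos [0.527 0.232 0.191] q [ 0.09  0.29 -0.74  1.63  0.31  1.36 -2.14] grip 0.179 45.0
tx,ty,tz [-2.9 19.1  6.2] w [0.615 0.017 0.092]
t 9.7 pos [0.527 0.232 0.191] q [ 0.09  0.29 -0.74  1.63  0.31  1.36 -2.14] grip 0.179 45.0
tx,ty,tz [-4.2 27.9  7.3] w [0.72  0.022 0.091]
```

>>> {"api": "jog_arm", "payload": {"increments": [{"tx": 0, "ty": -1, "tz": 3, "wx": 0.08, "wy": 0, "wz": 0.03, "gripper": 0}, {"tx": 0, "ty": -3, "tz": 3, "wx": 0.16, "wy": 0, "wz": 0.06, "gripper": 0}, {"tx": 0, "ty": -4, "tz": 3, "wx": 0.23, "wy": 0, "wz": 0.09, "gripper": 0}, {"tx": 0, "ty": -4, "tz": 3, "wx": 0.3, "wy": 0, "wz": 0.09, "gripper": 0}, {"tx": 0, "ty": -2, "tz": 4, "wx": 0.37, "wy": 0.005, "wz": 0.09, "gripper": 0}]}}

```text
time: 10.12
position: [0.5262, 0.2331, 0.1859]
tool_rot: [-2.9, -0.08, 0.012]
ft_force: [-0.5, -0.0, -5.0]
grip_width: 0.178
grip_force: 45.0
```

```bash
python3 - <<'E'
from h import *
for y,t in ((.226,20),(.212,28),(.203,34)): go([.527,y,.187],3,t)
E
```

```text
t 10.12 pos [0.526 0.233 0.186] q [ 0.36  0.21 -0.76  1.74 -0.09  1.17 -1.86] grip 0.178 45.0
tx,ty,tz [ 0.4  6.7 -2.8] w [0.108 0.002 0.002]
t 10.12 pos [0.526 0.233 0.186] q [ 0.36  0.21 -0.76  1.74 -0.09  1.17 -1.86] grip 0.178 45.0
tx,ty,tz [-0.4 20.2 -6.1] w [0.248 0.002 0.002]
t 10.12 pos [0.526 0.233 0.186] q [ 0.36  0.21 -0.76  1.74 -0.09  1.17 -1.86] grip 0.178 45.0
tx,ty,tz [-0.9 29.  -8.3] w [0.352 0.002 0.002]
```

>>> {"api": "jog_arm", "payload": {"increments": [{"tx": 0, "ty": 4, "tz": -1, "wx": 0.06, "wy": 0, "wz": 0, "gripper": 0}, {"tx": 0, "ty": 8, "tz": -3, "wx": 0.12, "wy": 0, "wz": 0, "gripper": 0}, {"tx": 0, "ty": 14, "tz": -4, "wx": 0.19, "wy": 0, "wz": 0, "gripper": 0}, {"tx": 0, "ty": 20, "tz": -6, "wx": 0.25, "wy": 0, "wz": 0, "gripper": 0}, {"tx": -1, "ty": 25, "tz": -7, "wx": 0.3, "wy": 0, "wz": 0, "gripper": 0}]}}

```text
time: 10.53
position: [0.5267, 0.2052, 0.1859]
tool_rot: [-2.602, -0.07, 0.022]
ft_force: [0.0, -0.2, -5.2]
grip_width: 0.176
grip_force: 45.0
```

>>> {"api": "jog_arm", "payload": {"increments": [{"tx": 0, "ty": 2, "tz": 0, "wx": 0.03, "wy": 0, "wz": 0, "gripper": 0}, {"tx": 0, "ty": 4, "tz": 0, "wx": 0.06, "wy": 0, "wz": 0, "gripper": 0}, {"tx": 0, "ty": 4, "tz": 0, "wx": 0.06, "wy": 0, "wz": 0, "gripper": 0}, {"tx": 0, "ty": 4, "tz": 0, "wx": 0.06, "wy": 0, "wz": 0, "gripper": 0}, {"tx": 0, "ty": 4, "tz": 0, "wx": 0.06, "wy": 0, "wz": 0, "gripper": 0}]}}

```text
time: 10.95
position: [0.5269, 0.2045, 0.1845]
tool_rot: [-2.542, -0.07, 0.024]
ft_force: [-0.1, -0.3, -3.9]
grip_width: 0.18
grip_force: 45.0
```

```bash
python3 - <<'E'
from h import *
go([.527,.21,.23],-20,0)
a=vision.get_image("top")["color"][100:250,110:310];b=vision.get_image("scene")["color"][60:260,270:510]
cv2.imwrite("pics/s4.png",np.vstack([cv2.resize(a,(400,260)),cv2.resize(b,(400,333))]))
E
```

```text
t 10.95 pos [0.527 0.204 0.185] q [ 0.63  0.23 -0.75  1.83 -0.48  1.15 -1.42] grip 0.18 45.0
tx,ty,tz [  0.4 -30.2 -34.5] w [-0.59   0.122  0.392]
```

View pics/s4.png

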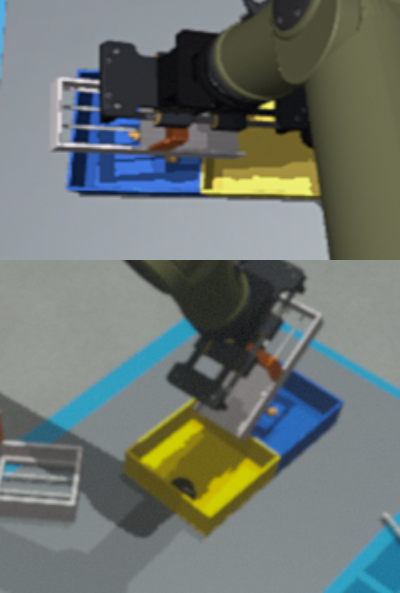

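The knob lies in yellow at (185,487) in the lower crop, and the spacers are in blue. I'll level the tray and take it to the clear bench near (0.58, -0.10).

>>> {"api": "jog_arm", "payload": {"increments": [{"tx": 0, "ty": -4, "tz": -5, "wx": -0.11, "wy": 0, "wz": 0, "gripper": 0}, {"tx": 0, "ty": -9, "tz": -10, "wx": -0.22, "wy": 0, "wz": 0, "gripper": 0}, {"tx": 0, "ty": -14, "tz": -16, "wx": -0.33, "wy": 0, "wz": 0, "gripper": 0}, {"tx": 0, "ty": -19, "tz": -21, "wx": -0.44, "wy": 0, "wz": 0, "gripper": 0}, {"tx": 0, "ty": -23, "tz": -26, "wx": -0.55, "wy": 0, "wz": 0, "gripper": 0}]}}

```text
time: 11.47
position: [0.5273, 0.2097, 0.2212]
tool_rot: [-3.095, -0.084, -0.002]
ft_force: [-0.7, 1.3, -4.5]
grip_width: 0.179
grip_force: 45.0
```

```bash
python3 - <<'E'
from h import *
go([.58,-.1,.19],-8,0)
E
```

```text
t 11.47 pos [0.527 0.21  0.221] q [ 0.28  0.2  -0.77  1.66  0.1   1.32 -2.02] grip 0.179 45.0
tx,ty,tz [ 35.8 313.2  17.2] w [-0.045  0.002  0.194]
```

>>> {"api": "jog_arm", "payload": {"increments": [{"tx": 2, "ty": 15, "tz": 0, "wx": -0.02, "wy": 0, "wz": 0.03, "gripper": 0}, {"tx": 6, "ty": 45, "tz": 0, "wx": -0.045, "wy": 0, "wz": 0.06, "gripper": 0}, {"tx": 9, "ty": 78, "tz": 0, "wx": -0.045, "wy": 0, "wz": 0.09, "gripper": 0}, {"tx": 13, "ty": 111, "tz": 0, "wx": -0.045, "wy": 0, "wz": 0.12, "gripper": 0}, {"tx": 17, "ty": 144, "tz": 0, "wx": -0.045, "wy": 0, "wz": 0.15, "gripper": 0}]}}

```text
time: 11.88
position: [0.5515, 0.0652, 0.2117]
tool_rot: [-3.133, 0.15, 0.009]
ft_force: [0.2, -0.6, -3.7]
grip_width: 0.18
grip_force: 45.0
```

```bash
python3 - <<'E'
from h import *
go([.58,-.1,.16],-8,0)
E
```

```text
t 11.88 pos [0.552 0.065 0.212] q [ 0.43  0.18 -0.66  1.68  0.11  1.32 -1.91] grip 0.18 45.0
tx,ty,tz [ 44.5 162.   50.6] w [-0.005  0.006  0.044]
```

>>> {"api": "jog_arm", "payload": {"increments": [{"tx": 9, "ty": 33, "tz": 5, "wx": -0.005, "wy": 0.006, "wz": 0.01, "gripper": 0}, {"tx": 19, "ty": 68, "tz": 15, "wx": -0.005, "wy": 0.006, "wz": 0.02, "gripper": 0}, {"tx": 28, "ty": 102, "tz": 25, "wx": -0.005, "wy": 0.006, "wz": 0.04, "gripper": 0}, {"tx": 37, "ty": 134, "tz": 38, "wx": -0.005, "wy": 0.006, "wz": 0.044, "gripper": 0}, {"tx": 42, "ty": 152, "tz": 50, "wx": -0.005, "wy": 0.006, "wz": 0.044, "gripper": 0}]}}

```text
time: 12.3
position: [0.5787, -0.0949, 0.16]
tool_rot: [3.131, -0.228, 0.0]
ft_force: [-0.6, -2.1, -4.3]
grip_width: 0.179
grip_force: 45.0
```

>>> {"api": "jog_arm", "payload": {"increments": [{"tx": 0, "ty": 0, "tz": 12, "wx": 0, "wy": 0, "wz": 0, "gripper": 0}, {"tx": 0, "ty": 0, "tz": 30, "wx": 0, "wy": 0, "wz": 0, "gripper": 0}, {"tx": 0, "ty": 0, "tz": 48, "wx": 0, "wy": 0, "wz": 0, "gripper": 0}, {"tx": 0, "ty": 0, "tz": 62, "wx": 0, "wy": 0, "wz": 0, "gripper": 0}, {"tx": 0, "ty": 0, "tz": 70, "wx": 0, "wy": 0, "wz": 0, "gripper": 0}]}}

```text
time: 12.72
position: [0.5773, -0.0876, 0.0884]
tool_rot: [-3.133, 0.218, 0.005]
ft_force: [-0.4, 0.2, -3.7]
grip_width: 0.178
grip_force: 45.0
```

```bash
python3 - <<'E'
from h import *
s=ctrl.get_state()["position"]
go([s[0],s[1],.069],-8,0)
E
```

```text
t 12.72 pos [ 0.577 -0.088  0.088] q [ 0.56  0.34 -0.54  1.76  0.19  1.1  -1.75] grip 0.178 45.0
tx,ty,tz [ 0.1  0.  19.4] w [-0.001  0.003  0.001]
```

>>> {"api": "jog_arm", "payload": {"increments": [{"tx": 0, "ty": 0, "tz": 6, "wx": 0, "wy": 0.003, "wz": 0, "gripper": 0}, {"tx": 0, "ty": 0, "tz": 11, "wx": 0, "wy": 0.003, "wz": 0, "gripper": 0}, {"tx": 0, "ty": 0, "tz": 15, "wx": 0, "wy": 0.003, "wz": 0, "gripper": 0}, {"tx": 0, "ty": 0, "tz": 17, "wx": 0, "wy": 0.003, "wz": 0, "gripper": 0}, {"tx": 0, "ty": 0, "tz": 18, "wx": 0, "wy": 0.003, "wz": 0, "gripper": 0}]}}

```text
time: 13.13
position: [0.579, -0.0893, 0.0729]
tool_rot: [3.133, -0.219, 0.006]
ft_force: [-0.8, -0.9, -3.7]
grip_width: 0.178
grip_force: 45.0
```

>>> {"api": "jog_arm", "payload": {"increments": [{"tx": 0, "ty": 0, "tz": 1, "wx": 0, "wy": 0, "wz": 0, "gripper": 0}, {"tx": 0, "ty": 0, "tz": 1, "wx": 0, "wy": 0, "wz": 0, "gripper": 0}, {"tx": 0, "ty": 0, "tz": 1, "wx": 0, "wy": 0, "wz": 0, "gripper": 0}, {"tx": 0, "ty": 0, "tz": 1, "wx": 0, "wy": 0, "wz": 0, "gripper": 0}, {"tx": 0, "ty": 0, "tz": 1, "wx": 0, "wy": 0, "wz": 0, "gripper": 0}]}}

```text
time: 13.55
position: [0.5789, -0.0894, 0.0719]
tool_rot: [3.133, -0.22, 0.006]
ft_force: [0.5, 0.5, -2.9]
grip_width: 0.183
grip_force: 45.0
```

>>> {"api": "jog_arm", "payload": {"increments": [{"tx": 0, "ty": 0, "tz": 1, "wx": 0, "wy": 0, "wz": 0, "gripper": 0}, {"tx": 0, "ty": 0, "tz": 2, "wx": 0, "wy": 0, "wz": 0, "gripper": 0}, {"tx": 0, "ty": 0, "tz": 3, "wx": 0, "wy": 0, "wz": 0, "gripper": 0}, {"tx": 0, "ty": 0, "tz": 3, "wx": 0, "wy": 0, "wz": 0, "gripper": 0}, {"tx": 0, "ty": 0, "tz": 3, "wx": 0, "wy": 0, "wz": 0, "gripper": 0}]}}

```text
time: 13.97
position: [0.5788, -0.0894, 0.0687]
tool_rot: [3.133, -0.22, 0.005]
ft_force: [-0.3, 0.7, -2.7]
grip_width: 0.181
grip_force: 45.0
```

>>> {"api": "jog_arm", "payload": {"increments": [{"tx": 0, "ty": 0, "tz": 1, "wx": 0, "wy": 0, "wz": 0, "gripper": 0}, {"tx": 0, "ty": 0, "tz": 1, "wx": 0, "wy": 0, "wz": 0, "gripper": 0}, {"tx": 0, "ty": 0, "tz": 1, "wx": 0, "wy": 0, "wz": 0, "gripper": 1}, {"tx": 0, "ty": 0, "tz": 1, "wx": 0, "wy": 0, "wz": 0, "gripper": 1}, {"tx": 0, "ty": 0, "tz": 1, "wx": 0, "wy": 0, "wz": 0, "gripper": 1}]}}

```text
time: 14.38
position: [0.5791, -0.0893, 0.0678]
tool_rot: [3.133, -0.219, 0.006]
ft_force: [0.2, 0.1, 0.2]
grip_width: 0.326
grip_force: 0.0
```

>>> {"api": "jog_arm", "payload": {"increments": [{"tx": 0, "ty": 0, "tz": 0, "wx": 0, "wy": 0, "wz": 0, "gripper": 1}, {"tx": 0, "ty": 0, "tz": 0, "wx": 0, "wy": 0, "wz": 0, "gripper": 1}, {"tx": 0, "ty": 0, "tz": 0, "wx": 0, "wy": 0, "wz": 0, "gripper": 1}, {"tx": 0, "ty": 0, "tz": 0, "wx": 0, "wy": 0, "wz": 0, "gripper": 1}, {"tx": 0, "ty": 0, "tz": 0, "wx": 0, "wy": 0, "wz": 0, "gripper": 1}]}}

```text
time: 14.8
position: [0.5788, -0.0894, 0.0676]
tool_rot: [3.133, -0.219, 0.005]
ft_force: [-0.8, 1.3, 0.8]
grip_width: 0.7
grip_force: 0.0
```

>>> {"api": "jog_arm", "payload": {"increments": [{"tx": 0, "ty": 0, "tz": -10, "wx": 0, "wy": 0, "wz": 0, "gripper": 1}, {"tx": 0, "ty": 0, "tz": -30, "wx": 0, "wy": 0, "wz": 0, "gripper": 1}, {"tx": 0, "ty": 0, "tz": -55, "wx": 0, "wy": 0, "wz": 0, "gripper": 1}, {"tx": 0, "ty": 0, "tz": -80, "wx": 0, "wy": 0, "wz": 0, "gripper": 1}, {"tx": 0, "ty": 0, "tz": -100, "wx": 0, "wy": 0, "wz": 0, "gripper": 1}]}}

```text
time: 15.22
position: [0.5791, -0.0891, 0.1704]
tool_rot: [3.133, -0.219, 0.008]
ft_force: [0.1, -0.5, 0.2]
grip_width: 0.986
grip_force: 0.0
```

>>> {"api": "jog_arm", "payload": {"increments": [{"tx": 0, "ty": 0, "tz": -10, "wx": 0, "wy": 0, "wz": 0, "gripper": 1}, {"tx": 0, "ty": 0, "tz": -15, "wx": 0, "wy": 0, "wz": 0, "gripper": 1}, {"tx": 0, "ty": 0, "tz": -15, "wx": 0, "wy": 0, "wz": 0, "gripper": 1}, {"tx": 0, "ty": 0, "tz": -15, "wx": 0, "wy": 0, "wz": 0, "gripper": 1}, {"tx": 0, "ty": 0, "tz": -15, "wx": 0, "wy": 0, "wz": 0, "gripper": 1}]}}

```text
time: 15.63
position: [0.5775, -0.0892, 0.1811]
tool_rot: [3.133, -0.22, 0.001]
ft_force: [-0.2, 1.4, -0.2]
grip_width: 1.0
grip_force: 0.0
```

```bash
python3 - <<'E'
from h import *
go([.58,-.1,.16],-8,0)
a=vision.get_image("top")["color"][115:215,130:480];b=vision.get_image("scene")["color"][90:340,200:500]
cv2.imwrite("pics/s5.png",np.vstack([cv2.resize(a,(600,170)),cv2.resize(b,(600,420))]))
E
```

```text
t 15.63 pos [ 0.577 -0.089  0.181] q [ 0.58  0.25 -0.55  1.66  0.14  1.27 -1.71] grip 1.0 0.0
tx,ty,tz [ 4.  10.3 21.2] w [ 0.001 -0.001 -0.   ]
```

View pics/s5.png

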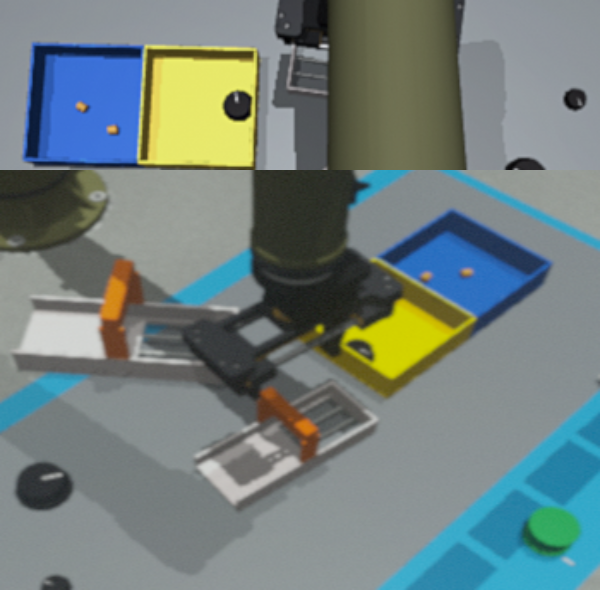

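Both spacers are in blue at (82,106) and (112,129) in the upper crop, and the knob is in yellow at (237,105). The tray stands upright and released at (290,440) in the lower crop. Handing in.

```bash
python3 -c "
from h import *
print(ctrl.close_job())"
```

```text
the job is handed in; nothing more can be done
None
```

The job is handed in (no verdict came back): in the last picture both spacers lie in the blue compartment, the knob is in the yellow one, and the empty tray stands upright and released on the bench, at 15.6 s of the 67 s allowed.

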